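# Make up two pottery class kits from the tool stock

### The job

Make up the two class kits from the tools lying on the table: the blue tray gets the double-ended loop tool in its narrow bay and the wooden rib in its wide bay; the yellow tray gets the knife in its narrow bay, and the steel ring cutter and the green jar side by side in its wide bay. Set each one down on the floor of its bay without dropping it, tools lying flat, cutter and jar standing upright, nothing on top of or inside anything else, and let go. The red rib and the orange jar are spares: leave them where they are.

Things in the scene. Friction and masses are not known exactly. Their poses are not given: they have to be found in the camera images.
- tray_blue: blue plastic tray fixed to the table, 200 (own x) x 230 (own y) x 20 mm high; origin: centre of underside, z up. Floor 4 mm thick, walls 5 mm. A divider along own y parts it into a NARROW bay (centre line own x = -58 mm, 74 mm wide) nearer the robot and a WIDE bay (centre line own x = +39 mm, 111 mm wide), both 220 mm long inside; divider as high as the walls
- tray_yellow: yellow plastic tray fixed to the table, 200 (own x) x 230 (own y) x 20 mm high; origin: centre of underside, z up. Floor 4 mm thick, walls 5 mm. A divider along own y parts it into a NARROW bay (centre line own x = -58 mm, 74 mm wide) nearer the robot and a WIDE bay (centre line own x = +39 mm, 111 mm wide), both 220 mm long inside; divider as high as the walls
- rib_wood: potter's kidney rib of pale wood: a flat D-shaped plate 82 mm long (own y), 45 mm wide (own x), 9 mm thick, with a dark dot in the middle, lying flat; origin: centre of its underside, midway between the straight edge (own -x side) and the round edge, z up; taken across its 45 mm width at the middle
- rib_red: potter's kidney rib of red plastic: a flat D-shaped plate 82 mm long (own y), 45 mm wide (own x), 9 mm thick, with a dark dot in the middle, lying flat; origin: centre of its underside, midway between the straight edge (own -x side) and the round edge, z up; taken across its 45 mm width at the middle; a spare, to be left alone
- loop_tool: trimming tool lying flat, 160 mm long (own x): dark wooden handle 80 mm long, 16 mm wide and high, with a steel wire loop up to 29 mm wide at either end; origin: on the underside below the middle of the handle, which is the middle and centre of mass of the tool, z up; taken across the handle
- knife: fettling knife lying on its side: pale wooden handle 90 mm long (own x), 18 mm wide (own y), 16 mm high, steel blade beyond its +x end; reaches from own x = -45 to +118 mm; origin: on the underside below the middle of the handle, z up; centre of mass about 14 mm from there towards the blade; taken across the handle
- cutter: round clay cutter, a bare steel ring standing on its edge plane like a short tube: 55 mm outer diameter, 3 mm wall, 45 mm high, open at top and bottom; origin: centre of its lower opening, z up; taken across its outside, near the top
- jar_green: jar of green underglaze, closed: a round upright jar 46 mm in diameter and 58 mm high, green lid and body with a white label band, about 0.09 kg; origin: centre of its underside, z up; taken across its lid or body
- jar_orange: jar of orange underglaze, closed: a round upright jar 46 mm in diameter and 58 mm high, orange lid and body with a white label band, about 0.09 kg; origin: centre of its underside, z up; a spare, to be left alone

How it is judged (in metres and radians):
At the end, for the whole second after the job is handed in: All five lie or stand on the floor of their own bays (underside within 5 mm of it, tilt under 0.12 rad, origin between the bay's walls), cutter and jar centres over 40 mm apart, all released and at rest (under 0.02 m/s); red rib and orange jar within 20 mm of where they started (x of loop_tool in the frame of tray_blue between -0.092 and -0.024 m and y of loop_tool in the frame of tray_blue between -0.045 and 0.045 m and z of loop_tool in the frame of tray_blue between 0 and 0.009 m and angle between each of loop_tool, rib_wood, knife, cutter, jar_green's own z axis and vertical below 0.12 rad and linear speed of each of loop_tool, rib_wood, knife, cutter, jar_green below 0.02 m/s and contact force between each of loop_tool, rib_wood, knife, cutter, jar_green and the fingers below 0.05 N and x of rib_wood in the frame of tray_blue between 0 and 0.08 m and y of rib_wood in the frame of tray_blue between -0.095 and 0.095 m and z of rib_wood in the frame of tray_blue between 0 and 0.009 m and x of knife in the frame of tray_yellow between -0.092 and -0.024 m and y of knife in the frame of tray_yellow between -0.075 and 0.075 m and z of knife in the frame of tray_yellow between 0 and 0.009 m and x of cutter in the frame of tray_yellow between 0 and 0.08 m and y of cutter in the frame of tray_yellow between -0.095 and 0.095 m and z of cutter in the frame of tray_yellow between 0 and 0.009 m and x of jar_green in the frame of tray_yellow between 0 and 0.08 m and y of jar_green in the frame of tray_yellow between -0.095 and 0.095 m and z of jar_green in the frame of tray_yellow between 0 and 0.009 m and horizontal distance between cutter and jar_green above 0.04 m and distance of each of rib_red, jar_orange from where it was at the start of the episode below 0.02 m); the robot touches nothing.
It fails at once if a spare (red rib or orange jar) is pushed more than 20 mm from its place (distance of any of rib_red, jar_orange from where it was at the start of the episode above 0.02 m).
It fails at once if one of the five things is dropped (falls free at over 0.8 m/s, about 35 mm) ((linear speed of rib_wood above 0.8 m/s and contact force between rib_wood and the fingers below 0.02 N) or (linear speed of loop_tool above 0.8 m/s and contact force between loop_tool and the fingers below 0.02 N) or (linear speed of knife above 0.8 m/s and contact force between knife and the fingers below 0.02 N) or (linear speed of cutter above 0.8 m/s and contact force between cutter and the fingers below 0.02 N) or (linear speed of jar_green above 0.8 m/s and contact force between jar_green and the fingers below 0.02 N)).
It also fails if it takes over 109 s, if anything falls off the work surface, if the arm or the gripper's body presses on something with over 40 N, if the wrist force passes 120 N, or if a joint passes its speed limit or range.

### The arm

A 6-joint arm with a two-finger parallel gripper is mounted at the origin on the work surface. World frame = base frame: x ahead of the robot, y to its left, z up, the work surface at z = 0. Lengths are in mm, angles in rad, forces in N, time in s.
With the tool pointing down it reaches from about 325 to 1000 mm from the base axis. Payload 5.1 kg.
Tool frame: the origin (TCP) lies at the very end of the fingers, on their centre line; the grasp point (between the pads) lies behind it (r.pinch_z is the z of the grasp point in the tool frame, in mm); z points along the fingers, y is the line along which they close (so a half turn about z gives the same grasp; the last joint's range is limited). The gripper opens to 85 mm and grips with 20 to 120 N. Pads are 22 mm wide; open, the fingers measure 114 mm over their backs; the gripper's body (76 mm by 85 mm) begins 54 mm behind the grasp point. The pads swing forward as they close: fully open they stand 13 mm farther back than shut.
Start: joints at [1.245, 0.124, 1.65, -0, 1.367, -0.083], TCP at [156.296, 630.917, 231.322] pointing down, gripper open.
Joint ranges: [-2.61, 2.61], [-1.02, 2.33], [0.03, 2.71], [-1.35, 4.49], [0.32, 2.68], [-2.91, 2.91]. Speed limits (rad/s): [2.57, 2.57, 3.14, 3.14, 3.14, 3.14].

### API

Orientations are given as [roll, pitch, yaw] about the fixed x, y, z axes, in that order (R = Rz(yaw) Ry(pitch) Rx(roll)).
In Python, from rig import r gives the robot as it stands.
- The arm moves only by the tool step_arm, never from a script. Its argument "rows" is a list that holds one entry, the list of rows, each a list of 5 numbers: the finger opening in cm, from 0 to 8.54, then the shift along the tool's x, y, z in cm, then the turn about the tool's z in rad. A call has 1 to 8 rows; each row is the pose to reach, as a shift and turn from the pose commanded when the call began, along the tool's axes at that moment; what a row does not reach only later rows make up. A row lasts 1/8 s, in which the tool goes at most 62.5 mm and 10.7 degrees, less where a joint would pass 70% of its speed; a pose out of reach is approached as far as the arm can. A call with a gripper value outside its range is refused whole. The fingers move at their own pace and stop on an object; the grip force is fixed at half the most. Time passes only in rows, so rows that repeat a pose let the fingers close. It gives the time, the measured TCP pose, the force, the opening and the grip force at its end, in the units of the state.
- r.read_state(): the state, without advancing time (a new reading comes with each control period).
- r.get_image(name): name is "scene" or "top" or "wrist"; returns a dict with "color" (384x512x3 uint8, blue, green, red), "range_z" (384x512 float32, mm along the optical axis (not along the pixel's ray), 0 where there is no reading), "camera_matrix" (3x3 intrinsics, pixels), "rvec" (rotation vector, rad) and "tvec" (3), from world to camera coordinates, as OpenCV has them. Camera axes: x right, y down, z forward; pixel columns grow to the right and rows downward; lengths in mm; the calibration is good to about 2 mm. A picture is of the moment at which its call begins.
- r.sign_off(): hands the job in; it is judged then, once.
The state is a dict: "clock": time; "qpos": joint angles; "joint_vel": joint speeds; "joint_torque": joint torques, N m; "ee_pos": TCP position; "tool_rot": TCP orientation; "ft_force": force on the tool from outside, world axes, zero at the start; "torque": the same for the moment, N m; "width": finger opening in mm; "finger_force": force on a finger pad.
Only numpy, scipy, OpenCV 4.12 (cv2) and the standard library are available. Lean on these libraries where they do the work, as an engineer would, in place of code of your own. Each camera call takes 0.05 s, during which the arm holds its last target. There are 200 camera calls.

## Working session

There is one attempt and no reset: what is moved stays moved. The work goes in short steps, Python scripts to look and compute and a tool call to move; the robot and the scene stay as the last step left them, time stands still between calls to the robot, and variables do not carry over. Pictures are saved under pics/ and viewed, at most 14 in all, crops included, and the job is handed in when it is done.

Besides the shell and the picture viewer there is one more tool, called by a JSON object that holds its "api" and its "payload". step_arm: Moves the arm, as the interface text tells. Its arguments: {"type":"object","properties":{"rows":{"type":"array"}},"required":["rows"]}

```bash
ls; mkdir -p pics; python3 - <<'E'
from rig import r
import cv2,numpy as np,pickle
print(r.read_state(), r.pinch_z)
for n in ["top","scene"]:
    d=r.get_image(n); cv2.imwrite(f"pics/{n}0.png",d["color"]); pickle.dump(d,open(f"{n}0.pkl","wb"))
    R=cv2.Rodrigues(d["rvec"])[0]; print(n,d["camera_matrix"].tolist(),(-R.T@np.ravel(d["tvec"])).round(1),R.round(2).tolist())
E
```

```text
pics
{'clock': 0.0, 'qpos': array([ 1.24537394e+00,  1.24498936e-01,  1.65169148e+00, -2.82740223e-06,
        1.36745937e+00, -8.26150965e-02]), 'joint_vel': array([-8.71128466e-04,  5.78944411e-04, -6.07418774e-04, -4.57077700e-04,
       -1.62729864e-03, -4.34319562e-05]), 'joint_torque': array([-9.36286142e-05, -4.23615396e+01, -3.65452087e+01, -5.45768060e-06,
        6.83492646e-03,  7.13591447e-06]), 'ee_pos': array([156.12209288, 630.34623271, 230.04665782]), 'tool_rot': array([-3.13954230e+00, -1.66998734e-04,  2.89878577e+00]), 'ft_force': array([ 0.21593725, -0.15871453,  0.1417481 ]), 'torque': array([ 0.0456736 ,  0.0225019 , -0.03635406]), 'finger_force': 0.0, 'width': 85.72432193703852} -18.700000000000003
top [[375.286589888484, 0.0, 256.0526760617206], [0.0, 375.286589888484, 180.97015339086113], [0.0, 0.0, 1.0]] [ 374.3    4.9 1200.5] [[-0.03, -1.0, 0.03], [-0.99, 0.02, -0.11], [0.11, -0.03, -0.99]]
scene [[418.2314070988953, 0.0, 248.6042279236536], [0.0, 418.2314070988953, 192.31645374911685], [0.0, 0.0, 1.0]] [1145.2  -78.   984. ] [[0.14, 0.99, -0.01], [0.81, -0.12, -0.57], [-0.57, 0.07, -0.82]]
```

View pics/top0.png

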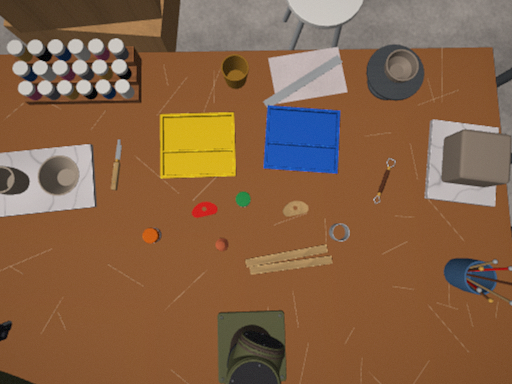

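View pics/scene0.png

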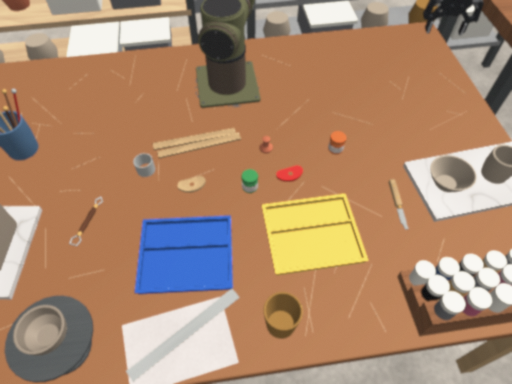

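The top view shows the yellow tray at (198,145), blue tray (302,139), knife (117,165), loop tool (384,181), wooden rib (295,209), cutter (340,232), green jar (243,199), red rib (204,209) and orange jar (150,236). The scene view shows the same items, with loose clutter (a ball and sticks) nearby.

```bash
cat > h.py <<'E'
import cv2,numpy as np,pickle
from rig import r
def cast(d,px,z):
    px=np.atleast_2d(np.asarray(px,float)); R=cv2.Rodrigues(np.asarray(d["rvec"]))[0]; c=-R.T@np.ravel(d["tvec"])
    v=np.c_[px,np.ones(len(px))]@np.linalg.inv(d["camera_matrix"]).T@R
    return (c+v*((z-c[2])/v[:,2:]))[:,:2]
def proj(d,p):
    return cv2.projectPoints(np.float64(p).reshape(-1,1,3),np.asarray(d["rvec"]),np.asarray(d["tvec"]),d["camera_matrix"],None)[0][:,0]
def mask(d,lo,hi,box=None):
    m=cv2.inRange(cv2.cvtColor(d["color"],cv2.COLOR_BGR2HSV),np.array(lo),np.array(hi))
    if box: k=np.zeros_like(m); x0,y0,x1,y1=box; k[y0:y1,x0:x1]=255; m&=k
    return m
def big(m):
    c=max(cv2.findContours(m,cv2.RETR_EXTERNAL,cv2.CHAIN_APPROX_NONE)[0],key=cv2.contourArea); f=np.zeros_like(m); cv2.drawContours(f,[c],-1,255,-1)
    return np.argwhere(f)[:,::-1]
def rect(p):
    (c,(w,h),a)=cv2.minAreaRect(p.astype(np.float32))
    if w<h: w,h,a=h,w,a+90
    return np.round([*c,w,h,(a+90)%180-90],1)   # centre, long, short, angle of long axis (deg)
E
python3 - <<'E'
from h import *
T=pickle.load(open("top0.pkl","rb"));S=pickle.load(open("scene0.pkl","rb"))
spec={"blue":(20,[105,150,60],[125,255,255],(255,95,350,185),(125,205,245,300)),
"yellow":(20,[22,150,100],[35,255,255],(150,100,245,185),(255,185,375,280)),
"rib_red":(9,[0,180,90],[4,255,255],(185,195,222,222),(272,160,308,185)),
"rib_wood":(9,[10,30,150],[28,180,255],(278,198,312,220),(170,170,212,195)),
"jar_green":(58,[55,100,30],[90,255,255],(230,185,258,212),(235,160,265,185)),
"jar_orange":(58,[4,200,150],[14,255,255],(140,225,162,248),(325,128,350,146)),
"cutter":(45,[0,0,60],[179,70,255],(325,218,355,246),(128,148,160,180)),
"knife":(14,[10,30,130],[28,170,255],(105,135,130,192),(385,175,412,205)),
"blade":(8,[0,0,100],[179,70,255],(105,130,130,170),(385,195,415,235)),
"loop_h":(16,[0,0,0],[179,255,80],(374,160,394,200),(70,195,105,245))}
for n,(z,lo,hi,bt,bs) in spec.items():
    for nm,d,b in(("top",T,bt),("scn",S,bs)):
        try:
            p=big(mask(d,lo,hi,b)); w=cast(d,p,z); print(n,nm,len(p),p.mean(0).round(1),rect(w))
        except Exception as e: print(n,nm,"none",e)
a=cv2.resize(T["color"][95:265,95:405],None,fx=2.5,fy=2.5,interpolation=cv2.INTER_CUBIC);cv2.imwrite("pics/crop1.png",a)
E
```

```text
blue top 4535 [301.8 139.1] [ 638.2 -179.6  234.4  204.8   84.6]
blue scn 6533 [184.6 254.8] [ 640.7 -178.9  231.7  203.7   84.6]
yellow top 4826 [197.  144.9] [627.  155.6 237.5 208.7 -89.6]
yellow scn 944 [317.6 217.9] [625.  157.7 223.7 191.4 -89.8]
rib_red top 287 [204.  209.3] [422.6 138.8  78.8  43.2 -79. ]
rib_red scn 262 [289.5 173.4] [425.1 138.3  76.3  43.4 -78.9]
rib_wood top 331 [295.6 208.5] [ 415.6 -152.3   79.3   54.    82.8]
rib_wood scn 1050 [190.5 182. ] [ 410.6 -152.5  126.3   86.2   81.5]
jar_green top 166 [242.6 198.7] [446.8  15.3  42.7  39.6  -1.4]
jar_green scn 191 [249.4 177.1] [455.4  15.1  48.4  41.6  -8.6]
jar_orange top 175 [149.6 235.1] [346.  294.6  42.   41.5  88.4]
jar_orange scn none max() iterable argument is empty
cutter top 305 [339.3 231.9] [ 338.7 -278.2   61.8   54.9   87.2]
cutter scn 388 [144.  164.6] [ 356.2 -277.4   88.    53.6   14.5]
knife top 1425 [117. 163.] [574.6 410.7 182.2  76.    0.6]
knife scn 802 [397.9 189.6] [528.8 429.2 113.7  73.4 -18.7]
blade top 97 [118.2 149.4] [620.3 408.9  64.8  16.2  -6.2]
blade scn 121 [402.1 217.4] [617.5 410.2  64.2  17.2  -4.1]
loop_h top 21 [382.4 186.9] [ 480.1 -433.2   41.     8.5  -29.9]
loop_h scn none max() iterable argument is empty
```

View pics/crop1.png

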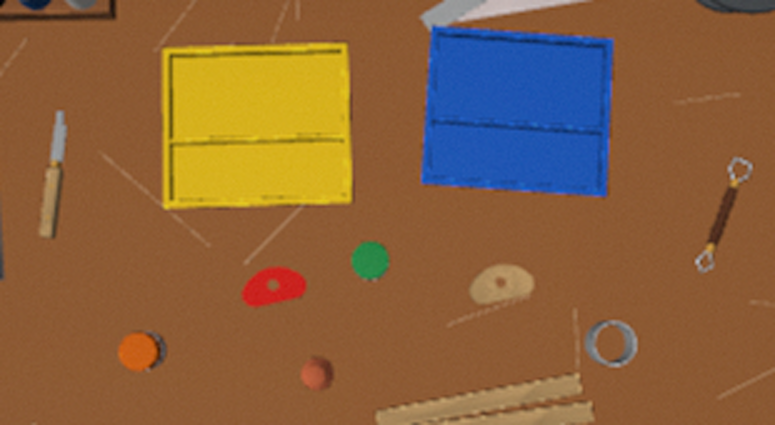

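The crop confirms the layout. In it, the divider is below centre in both trays, so the narrow bay is nearer the robot. The knife's blade points away from the robot. Next I'll check the wrist camera geometry and plan the approach to the knife.

```bash
cat >> h.py <<'E'
def shift(x,y,z,yaw_deg):
    "shift in cm and turn (rad) in tool axes to TCP target; grip is symmetric to a half turn"
    s=r.read_state(); p=s["ee_pos"]; w=s["tool_rot"][2]
    R=cv2.Rodrigues(np.float64([0,0,w]))[0]@np.diag([1,-1,-1])
    t=[(w-np.deg2rad(yaw_deg)+k*np.pi+np.pi)%(2*np.pi)-np.pi for k in(0,1)]
    t=min(t,key=lambda a:abs(s["qpos"][5]+a)) if max(abs(np.array(t)))>0.3 else t[0]
    t=min([(w-np.deg2rad(yaw_deg)+np.pi/2)%np.pi-np.pi/2+k*np.pi for k in(-1,0,1)],key=lambda a:abs(a))
    return np.round(R.T@(np.array([x,y,z])-p)/10,2), round(t,3), "q6",s["qpos"][5].round(2),"t",round(s["clock"],2)
E
python3 - <<'E'
from h import *
d=r.get_image("wrist");R=cv2.Rodrigues(d["rvec"])[0];c=-R.T@np.ravel(d["tvec"]);s=r.read_state()
w=s["tool_rot"][2];Rt=cv2.Rodrigues(np.float64([0,0,w]))[0]@np.diag([1,-1,-1])
print(c, "cam in tool",Rt.T@(c-s["ee_pos"]),"axes in tool",(Rt.T@R.T).round(2).tolist(),d["camera_matrix"][0])
print("corners",cast(d,[[0,0],[511,0],[511,383],[0,383]],0).round())
print(shift(550,412,230,-90))
T=pickle.load(open("top0.pkl","rb"))
print("knife handle ends/mid",cast(T,[[113.8,189],[116.7,161],[119.5,139.5]],12).round(1))
E
```

```text
[ 73.78336885 651.34206868 372.006145  ] cam in tool [  84.93331462    0.45603848 -141.70541242] axes in tool [[-0.0, -0.94, -0.33], [1.0, 0.0, -0.0], [0.0, -0.33, 0.94]] [284.51427699   0.         257.18427743]
corners [[-93. 394.]
 [ 45. 950.]
 [659. 975.]
 [440.  80.]]
(array([-4.349e+01, -1.174e+01,  3.000e-02]), np.float64(1.328), 'q6', np.float64(-0.08), 't', 0.15)
knife handle ends/mid [[491.6 419.9]
 [580.7 412.1]
 [650.1 404.2]]
```

```bash
sed -i '/for k in(0,1)\]$/d;/max(abs(np.array(t)))/d' h.py; python3 - <<'E'
from h import *
print(shift(538,416,140,-5.8))
E
```

```text
(array([-42.22, -11.64,   9.03]), np.float64(-0.142), 'q6', np.float64(-0.08), 't', 0.15)
```

{"api": "step_arm", "payload": {"rows": [[[6,-16,-4.4,0,-0.06],[6,-32,-8.8,1,-0.12],[6,-42.2,-11.6,3,-0.142],[6,-42.2,-11.6,5,-0.142],[6,-42.2,-11.6,9,-0.142],[6,-42.2,-11.6,9,-0.142],[6,-42.2,-11.6,9,-0.142],[6,-42.2,-11.6,9,-0.142]]]}}

```text
clock: 1.15
ee_pos: [539.5, 413.9, 138.4]
tool_rot: [-3.139, -0.003, 3.037]
ft_force: [-0.1, -0.4, 0.6]
width: 60.0
finger_force: 0.0
```

```bash
python3 - <<'E'
from h import *
s=r.read_state();print(s["ee_pos"],s["tool_rot"])
d=r.get_image("wrist");pickle.dump(d,open("w1.pkl","wb"));cv2.imwrite("pics/w1.png",d["color"])
E
```

```text
[539.53782797 413.9044285  138.3990828 ] [-3.13869629e+00 -3.00779930e-03  3.03687080e+00]
```

View pics/w1.png

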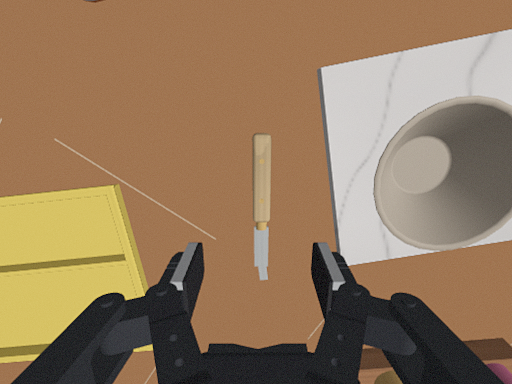

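The wrist view shows the knife between the fingers. Its handle runs from (262,134) to (262,222) and the blade tip is at (264,279).

```bash
python3 - <<'E'
from h import *
d=pickle.load(open("w1.pkl","rb"))
hsv=cv2.cvtColor(d["color"],cv2.COLOR_BGR2HSV);print(hsv[180,262],hsv[180,300],hsv[245,262])
m=mask(d,[12,20,165],[30,160,255],(235,120,290,228));p=big(m);R=rect(cast(d,p,14));print(len(p),p.mean(0),R)
print(cast(d,[[262,134],[262,222]],16),cast(d,[[264,279]],8))
E
```

```text
[ 18  80 187] [ 13 123 162] [ 60   4 175]
1388 [262.50144092 179.1685879 ] [537.4 419.2  93.9  15.1  -6.2]
[[489.49212637 423.33223689]
 [577.5439253  414.53109915]] [[651.73302323 409.48799006]]
```

```bash
python3 - <<'E'
from h import *
print(shift(547,417.8,3,-6))
E
```

```text
(array([-0.69,  0.44, 13.56]), np.float64(0.0), 'q6', np.float64(-0.89), 't', 1.2)
```

{"api": "step_arm", "payload": {"rows": [[[6,-0.7,0.4,5,0],[6,-0.7,0.4,10,0],[6,-0.7,0.4,12.8,0],[6,-0.7,0.4,13.5,0],[6,-0.7,0.4,13.5,0],[0,-0.7,0.4,13.5,0],[0,-0.7,0.4,13.5,0],[0,-0.7,0.4,13.5,0]]]}}

```text
clock: 2.2
ee_pos: [546.5, 420.9, 8.3]
tool_rot: [3.14, 0.002, 3.041]
ft_force: [-0.7, -0.8, 5.1]
width: 16.0
finger_force: 60.3
```

{"api": "step_arm", "payload": {"rows": [[[0,0,0,0,0],[0,0,0,0,0],[0,0,0,-1,0],[0,0,0,-4,0],[0,0,0,-8,0],[0,0,0,-8,0]]]}}

```text
clock: 2.95
ee_pos: [547.8, 421.7, 91.3]
tool_rot: [3.136, 0.006, 3.041]
ft_force: [0.7, -0.6, -0.3]
width: 15.8
finger_force: 59.6
```

```bash
python3 - <<'E'
from h import *
d=r.get_image("wrist");cv2.imwrite("pics/w2.png",d["color"]);pickle.dump(d,open("w2.pkl","wb"))
s=r.read_state();print(s["ee_pos"],s["qpos"],s["tool_rot"])
E
```

```text
[546.48416832 420.74315788  88.62893827] [ 5.78344845e-01  3.23138422e-01  1.66645209e+00 -4.89770252e-05
  1.14810854e+00 -8.91526719e-01] [3.13918140e+00 3.05744901e-03 3.04068421e+00]
```

View pics/w2.png

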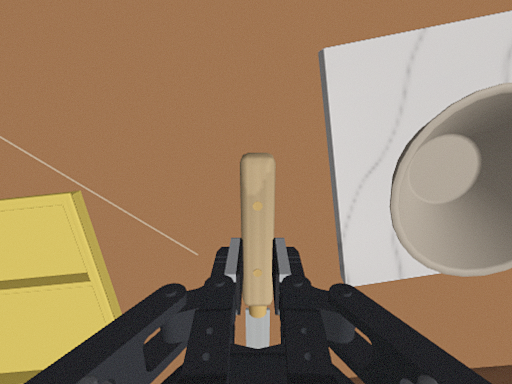

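The knife is gripped level near its balance point, with the handle at rows 154–304 and the pads at about row 258. Next is the move over the yellow tray's narrow bay.

```bash
python3 - <<'E'
from h import *
print(shift(568,180,70,90.4))
E
```

```text
(array([ -4.57, -23.74,   1.86]), np.float64(1.463), 'q6', np.float64(-0.89), 't', 3.0)
```

{"api": "step_arm", "payload": {"rows": [[[0,-0.5,-3,0,0.18],[0,-1,-7,0,0.36],[0,-2,-11,0,0.54],[0,-3,-15,0,0.72],[0,-4,-19,0,0.9],[0,-4.6,-22,0,1.08],[0,-4.6,-23.7,0,1.26],[0,-4.6,-23.7,1,1.44]]]}}

```text
clock: 4.0
ee_pos: [566.6, 178.1, 74.9]
tool_rot: [-3.14, 0.001, 1.593]
ft_force: [0.2, -1.0, 0.5]
width: 16.1
finger_force: 59.6
```

{"api": "step_arm", "payload": {"rows": [[[0,0,0,1,0.02],[0,0,0,1,0.02],[0,0,0,1,0.02]]]}}

```text
clock: 4.38
ee_pos: [567.1, 179.9, 65.9]
tool_rot: [-3.141, 0.0, 1.583]
ft_force: [1.3, -0.4, -0.2]
width: 15.7
finger_force: 59.6
```

```bash
python3 - <<'E'
from h import *
d=r.get_image("wrist");cv2.imwrite("pics/w3.png",d["color"]);pickle.dump(d,open("w3.pkl","wb"))
for k in range(1):
  s=r.read_state();print(s["ee_pos"],s["tool_rot"],s["ft_force"])
for z in(20,): 
  p=big(mask(d,[22,120,60],[35,255,255])); w=cast(d,p,z); print(w.min(0),w.max(0))
E
```

```text
[567.41421409 180.0118674   66.40907222] [ 3.14141671e+00 -2.79452460e-05  1.58232840e+00] [-0.16635255  0.30516197  0.47201978]
[522.85576048  57.84164286] [730.50550322 275.4960762 ]
```

View pics/w3.png

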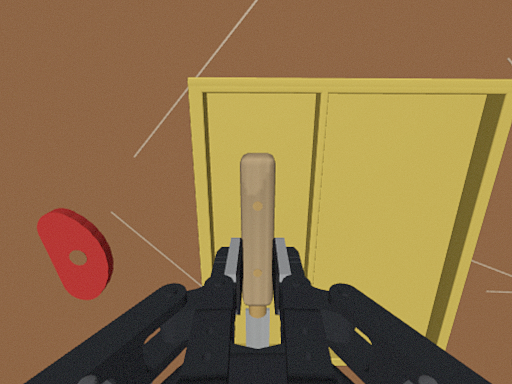

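The view shows the yellow tray with the knife over the narrow bay. The left wall is at columns 190–210 and the divider is near 322.

```bash
python3 - <<'E'
from h import *
d=pickle.load(open("w3.pkl","rb"))
print(cast(d,[[190,80],[510,80],[207,93],[318,93],[328,93],[491,93]],20).round(1))
E
```

```text
[[524.6 272.7]
 [720.9 274.9]
 [534.7 265.3]
 [603.8 266.1]
 [610.  266.1]
 [711.4 267.3]]
```

{"api": "step_arm", "payload": {"rows": [[[0,0,0,3,0],[0,0,0,4.8,0],[0,0,0,5.1,0],[0,0,0,5.1,0],[0,0,0,5.1,0]]]}}

```text
clock: 5.05
ee_pos: [568.2, 179.9, 16.5]
tool_rot: [3.14, -0.0, 1.581]
ft_force: [0.1, -0.0, -1.0]
width: 15.5
finger_force: 59.6
```

{"api": "step_arm", "payload": {"rows": [[[0,0,0,0.2,0],[0,0,0,0.4,0],[0,0,0,0.4,0]]]}}

```text
clock: 5.42
ee_pos: [567.7, 179.8, 12.2]
tool_rot: [3.141, -0.0, 1.581]
ft_force: [-1.4, -0.9, 5.5]
width: 15.6
finger_force: 60.2
```

{"api": "step_arm", "payload": {"rows": [[[2.2,0,0,0,0],[3,0,0,0,0],[3,0,0,0,0],[3,0,0,-2,0],[3,0,0,-6,0],[4,0,0,-12,0],[6,0,0,-14,0],[6,0,0,-14,0]]]}}

```text
clock: 6.42
ee_pos: [568.8, 180.1, 154.6]
tool_rot: [3.136, -0.001, 1.581]
ft_force: [-0.4, -0.2, -0.6]
width: 60.0
finger_force: 0.0
```

```bash
python3 - <<'E'
from h import *
d=r.get_image("wrist");pickle.dump(d,open("w4.pkl","wb"))
s=r.read_state();print(s["ee_pos"],s["width"],s["ft_force"])
hsv=cv2.cvtColor(d["color"],cv2.COLOR_BGR2HSV)
m=mask(d,[10,20,100],[22,190,255],(190,60,340,300));p=big(m);print(len(p),rect(cast(d,p,18)))
print(shift(447,15,170,90))
E
```

```text
[567.33879616 179.74947095 151.84123357] 60.40954377169875 [-0.10791783  0.23524923 -1.1307892 ]
7832 [569.6 164.5 260.9 146.3  89.7]
(array([-16.35, -12.2 ,  -1.82]), np.float64(0.01), 'q6', np.float64(0.21), 't', 6.47)
```

{"api": "step_arm", "payload": {"rows": [[[7,-5,-3.7,-1.5,0],[7,-10,-7.4,-1.5,0],[7,-15,-11.1,-1.5,0],[7,-16.3,-12.2,-1.5,0],[7,-16.3,-12.2,-1.5,0],[7,-16.3,-12.2,-1.5,0]]]}}

```text
clock: 7.22
ee_pos: [447.3, 16.2, 165.7]
tool_rot: [-3.141, -0.001, 1.581]
ft_force: [-0.1, 0.5, -0.2]
width: 70.0
finger_force: 0.0
```

```bash
python3 - <<'E'
from h import *
d=r.get_image("wrist");pickle.dump(d,open("w5.pkl","wb"));cv2.imwrite("pics/w5.png",d["color"])
s=r.read_state();print(s["ee_pos"],s["width"])
p=big(mask(d,[55,80,40],[90,255,255]));c=cv2.minEnclosingCircle(cast(d,p,58).astype(np.float32));print(p.min(0),p.max(0),c,rect(cast(d,p,58)))
q=cast(d,p,58);print(q.min(0),q.max(0))
print(shift(447,15,40,90))
E
```

```text
[447.43809353  16.2866189  165.94009879] 69.97303873988541
[234 163] [282 213] ((447.9337158203125, 18.589052200317383), 24.750713348388672) [447.7  18.6  48.6  44.6 -89.4]
[425.45654234  -5.76723357] [470.07453839  42.93518006]
(array([-0.13, -0.05, 12.59]), np.float64(0.011), 'q6', np.float64(-0.1), 't', 7.28)
```

View pics/w5.png

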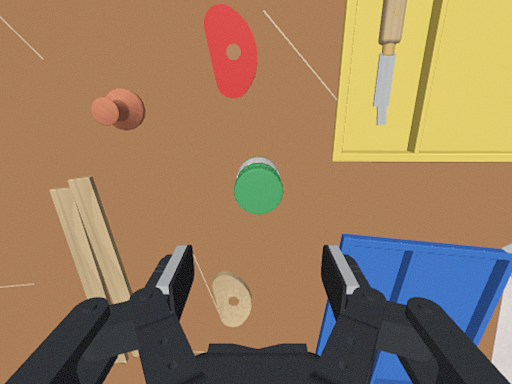

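The green lid is centred at pixel (258,188), right between the fingers. The knife is lying in its bay at top right.

{"api": "step_arm", "payload": {"rows": [[[7,0.05,0,5,0],[7,0.05,0,10,0],[7,0.05,0,13.6,0],[7,0.05,0,13.6,0],[0,0.05,0,13.6,0],[0,0.05,0,13.6,0],[0,0.05,0,13.6,0],[0,0.05,0,13.6,0]]]}}

```text
clock: 8.28
ee_pos: [449.1, 16.0, 32.6]
tool_rot: [3.137, 0.0, 1.581]
ft_force: [0.1, 0.2, 5.9]
width: 44.7
finger_force: 61.6
```

{"api": "step_arm", "payload": {"rows": [[[0,0,0,0,0],[0,0,0,-1,0],[0,0,0,-3,0],[0,0,0,-6,0],[0,0,0,-6,0],[0,0,0,-6,0]]]}}

```text
clock: 9.02
ee_pos: [446.3, 16.0, 89.6]
tool_rot: [-3.141, -0.0, 1.581]
ft_force: [-0.6, -0.1, -1.5]
width: 44.0
finger_force: 61.2
```

```bash
python3 - <<'E'
from h import *
print(shift(665,212,90,90))
E
```

```text
(array([19.38, 22.07, -0.04]), np.float64(0.01), 'q6', np.float64(-0.09), 't', 9.03)
```

{"api": "step_arm", "payload": {"rows": [[[0,4.8,5.5,0,0],[0,9.6,11,0,0],[0,14.5,16.5,0,0],[0,19.4,22,0,0],[0,19.4,22,2,0],[0,19.4,22,4.5,0],[0,19.4,22,4.7,0],[0,19.4,22,4.7,0]]]}}

```text
clock: 10.02
ee_pos: [664.2, 211.7, 42.4]
tool_rot: [-3.14, 0.0, 1.58]
ft_force: [0.6, 0.7, -0.6]
width: 44.0
finger_force: 61.4
```

{"api": "step_arm", "payload": {"rows": [[[0,0,0,0.3,0],[0,0,0,0.6,0],[0,0,0,0.6,0],[0,0,0,0.6,0]]]}}

```text
clock: 10.52
ee_pos: [665.1, 212.1, 37.6]
tool_rot: [3.141, -0.0, 1.581]
ft_force: [0.2, 0.8, -0.8]
width: 44.3
finger_force: 61.4
```

{"api": "step_arm", "payload": {"rows": [[[0,0,0,0.2,0],[0,0,0,0.3,0],[0,0,0,0.3,0]]]}}

```text
clock: 10.9
ee_pos: [665.4, 212.3, 36.7]
tool_rot: [3.141, 0.0, 1.581]
ft_force: [-5.1, -1.5, 8.9]
width: 44.4
finger_force: 62.3
```

{"api": "step_arm", "payload": {"rows": [[[5,0,0,0,0],[6.5,0,0,0,0],[6.5,0,0,0,0],[6.5,0,0,-4,0],[6.5,0,0,-9,0],[6.5,0,0,-13,0],[6.5,0,0,-13,0]]]}}

```text
clock: 11.78
ee_pos: [667.7, 212.9, 169.8]
tool_rot: [3.133, -0.002, 1.581]
ft_force: [-0.6, -0.3, -0.7]
width: 65.0
finger_force: 0.0
```

```bash
python3 - <<'E'
from h import *
print(shift(340,-278,165,50),shift(340,-278,165,90))
T=pickle.load(open("top0.pkl","rb"))
p=big(mask(T,[0,0,60],[179,70,255],(325,218,355,246)));print(p.min(0),p.max(0));q=cast(T,p,45);print(q.min(0),q.max(0))
E
```

```text
(array([-48.75, -33.26,   0.48]), np.float64(0.708), 'q6', np.float64(0.22), 't', 11.78) (array([-48.75, -33.26,   0.48]), np.float64(0.01), 'q6', np.float64(0.22), 't', 11.78)
[329 223] [349 241]
[ 311.05166541 -309.40523526] [ 366.10808442 -247.0412542 ]
```

{"api": "step_arm", "payload": {"rows": [[[7.5,-5,-3.4,0,0],[7.5,-10,-6.8,0,0],[7.5,-15,-10.2,0,-0.1],[7.5,-20,-13.6,0,-0.25],[7.5,-25,-17,0,-0.4],[7.5,-30,-20.4,0,-0.55],[7.5,-35,-23.8,0,-0.7],[7.5,-40,-27.2,0,-0.85]]]}}

```text
clock: 12.78
ee_pos: [397.0, -189.0, 162.9]
tool_rot: [-3.141, -0.002, 2.428]
ft_force: [0.4, -0.8, 0.2]
width: 74.9
finger_force: 0.0
```

```bash
python3 - <<'E'
from h import *
print(shift(340,-278,150,140))
E
```

```text
(array([ -1.52, -10.46,   1.29]), np.float64(-0.015), 'q6', np.float64(-1.42), 't', 12.78)
```

{"api": "step_arm", "payload": {"rows": [[[7.5,-0.7,-5,0.6,0],[7.5,-1.5,-10.4,1.2,0],[7.5,-1.5,-10.4,1.2,0],[7.5,-1.5,-10.4,1.2,0]]]}}

```text
clock: 13.28
ee_pos: [341.3, -275.7, 151.2]
tool_rot: [3.141, -0.002, 2.422]
ft_force: [0.2, 0.1, 0.9]
width: 75.2
finger_force: 0.0
```

```bash
python3 - <<'E'
from h import *
d=r.get_image("wrist");pickle.dump(d,open("w6.pkl","wb"));cv2.imwrite("pics/w6.png",d["color"])
s=r.read_state();print(s["ee_pos"],s["width"],s["tool_rot"])
E
```

```text
[ 341.80063179 -275.40848905  151.56852756] 74.83941070486502 [ 3.14110985e+00 -1.34294618e-03  2.42369544e+00]
```

View pics/w6.png

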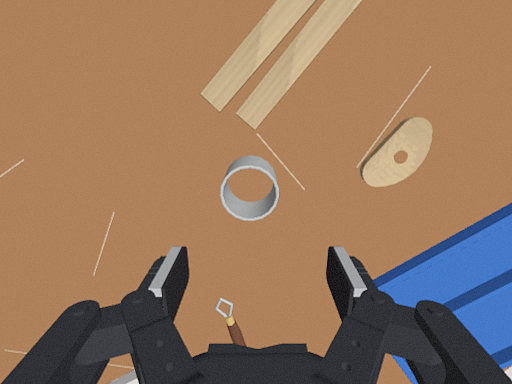

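The cutter's rim spans columns 220–279 and rows 164–220. The sticks are well outside both fingers.

```bash
python3 - <<'E'
from h import *
d=pickle.load(open("w6.pkl","rb"))
q=cast(d,[[220,192],[279,192],[249.5,165],[249.5,220.5]],45);print(q,np.linalg.norm(q[0]-q[1]),np.linalg.norm(q[2]-q[3]))
c=(q[0]+q[1]+q[2]+q[3])/4;print(c,shift(c[0],c[1],22,139))
E
```

```text
[[ 318.78242641 -301.47820514]
 [ 354.64090142 -260.56568863]
 [ 317.70368026 -264.05982755]
 [ 358.17772469 -300.17591915]] 54.402796229419636 54.24500294717771
[ 337.32618319 -281.56991012] (array([-0.07, -0.76, 12.96]), np.float64(-0.002), 'q6', np.float64(-1.65), 't', 13.32)
```

{"api": "step_arm", "payload": {"rows": [[[7.5,-0.1,-0.76,5,0],[7.5,-0.1,-0.76,10,0],[7.5,-0.1,-0.76,13.2,0],[7.5,-0.1,-0.76,13.2,0],[0,-0.1,-0.76,13.2,0],[0,-0.1,-0.76,13.2,0],[0,-0.1,-0.76,13.2,0],[0,-0.1,-0.76,13.2,0]]]}}

```text
clock: 14.32
ee_pos: [339.1, -283.8, 22.6]
tool_rot: [3.141, 0.004, 2.423]
ft_force: [2.3, 1.2, 6.5]
width: 53.3
finger_force: 63.4
```

{"api": "step_arm", "payload": {"rows": [[[0,0,0,0,0],[0,0,0,-1,0],[0,0,0,-4,0],[0,0,0,-8,0],[0,0,0,-8,0]]]}}

```text
clock: 14.95
ee_pos: [339.2, -284.6, 104.4]
tool_rot: [-3.141, 0.008, 2.423]
ft_force: [-0.3, -0.7, -0.5]
width: 53.0
finger_force: 63.1
```

```bash
python3 - <<'E'
from h import *
print(shift(665,100,100,90))
E
```

```text
(array([ 0.8 , 50.4 ,  0.44]), np.float64(0.852), 'q6', np.float64(-1.67), 't', 14.95)
```

{"api": "step_arm", "payload": {"rows": [[[0,0.1,6,0,0.1],[0,0.2,12,0,0.25],[0,0.3,18,0,0.4],[0,0.4,24,0,0.55],[0,0.5,30,0,0.7],[0,0.6,36,0,0.85],[0,0.7,42,0,0.85],[0,0.8,48,0,0.85]]]}}

```text
clock: 15.95
ee_pos: [647.5, 85.5, 98.7]
tool_rot: [-3.139, 0.001, 1.573]
ft_force: [1.1, -0.9, -0.4]
width: 52.6
finger_force: 63.2
```

{"api": "step_arm", "payload": {"rows": [[[0,1.6,1.8,1,0],[0,1.6,1.8,4,0],[0,1.6,1.8,4,0],[0,1.6,1.8,4,0]]]}}

```text
clock: 16.45
ee_pos: [664.9, 99.7, 60.1]
tool_rot: [-3.141, 0.0, 1.573]
ft_force: [0.1, 0.0, -0.0]
width: 52.9
finger_force: 63.2
```

```bash
python3 - <<'E'
from h import *
print(r.read_state()["ee_pos"],shift(665,101,30,90))
E
```

```text
[664.94943415  99.71386829  60.12182034] (array([0.13, 0.01, 3.01]), np.float64(0.002), 'q6', np.float64(0.07), 't', 16.45)
```

{"api": "step_arm", "payload": {"rows": [[[0,0,0,2,0],[0,0,0,3,0],[0,0,0,3.2,0],[0,0,0,3.4,0],[0,0,0,3.4,0]]]}}

```text
clock: 17.08
ee_pos: [665.9, 100.0, 26.8]
tool_rot: [3.14, -0.0, 1.573]
ft_force: [0.4, 1.3, -1.3]
width: 53.0
finger_force: 63.3
```

{"api": "step_arm", "payload": {"rows": [[[0,0,0,0.2,0],[0,0,0,0.2,0]]]}}

```text
clock: 17.32
ee_pos: [666.0, 100.2, 26.6]
tool_rot: [3.141, -0.0, 1.573]
ft_force: [-2.3, -0.5, 8.8]
width: 52.7
finger_force: 64.1
```

{"api": "step_arm", "payload": {"rows": [[[5.6,0,0,0,0],[6.2,0,0,0,0],[6.4,0,0,0,0],[6.4,0,0,-4,0],[6.4,0,0,-9,0],[6.4,0,0,-13,0],[6.4,0,0,-13,0]]]}}

```text
clock: 18.2
ee_pos: [668.3, 100.2, 159.8]
tool_rot: [3.132, -0.001, 1.573]
ft_force: [-0.0, 0.1, -0.3]
width: 64.1
finger_force: 0.0
```

```bash
python3 - <<'E'
from h import *
d=r.get_image("top");pickle.dump(d,open("top1.pkl","wb"));cv2.imwrite("pics/top1.png",cv2.resize(d["color"][90:250,90:410],None,fx=2.5,fy=2.5,interpolation=cv2.INTER_CUBIC))
d=pickle.load(open("w6.pkl","rb"))  # wooden rib seen from the cutter hover
p=big(mask(d,[12,40,165],[28,170,255],(355,105,445,195)));print(len(p),p.min(0),p.max(0),rect(cast(d,p,9)))
d=pickle.load(open("w5.pkl","rb"));p=big(mask(d,[12,40,165],[28,170,255],(205,265,260,335)));print(len(p),rect(cast(d,p,9)))
print(shift(414,-152,150,85))
E
```

```text
8100 [355 105] [444 194] [ 414.4 -146.2  104.3   90.    48.8]
3850 [ 414.7 -149.7  107.6   72.6  -89.3]
(array([-25.15, -25.32,   0.67]), np.float64(0.09), 'q6', np.float64(0.07), 't', 18.25)
```

View pics/top1.png

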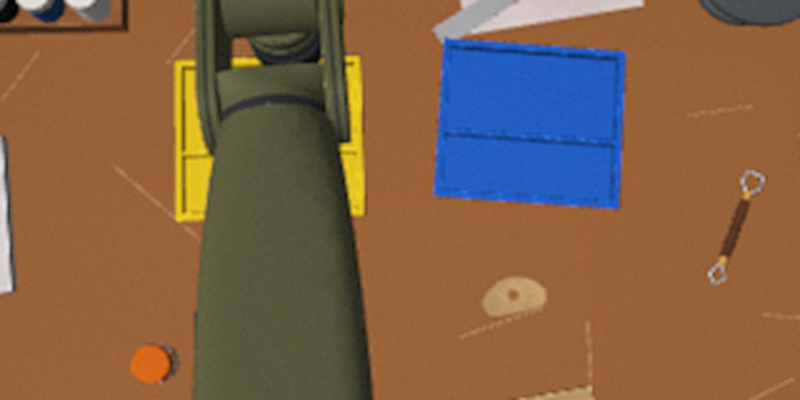

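The arm hides the yellow tray here. The blue tray, the wooden rib at crop (514,297) and the loop tool at (735,230) are unchanged.

{"api": "step_arm", "payload": {"rows": [[[7,-5,-5,0,0.03],[7,-10,-10,0,0.06],[7,-15,-15,0,0.1],[7,-20,-20,0,0.1],[7,-24,-24,0.5,0.1],[7,-25.1,-25.3,2,0.1],[7,-25.1,-25.3,2,0.1],[7,-25.1,-25.3,2,0.1]]]}}

```text
clock: 19.25
ee_pos: [412.7, -151.2, 133.4]
tool_rot: [-3.14, -0.001, 1.473]
ft_force: [1.0, -0.6, 0.2]
width: 69.6
finger_force: 0.0
```

```bash
python3 - <<'E'
from h import *
d=r.get_image("wrist");pickle.dump(d,open("w7.pkl","wb"));cv2.imwrite("pics/w7.png",d["color"])
s=r.read_state();print(s["ee_pos"],s["width"],s["tool_rot"])
lab=cv2.cvtColor(d["color"],cv2.COLOR_BGR2LAB);hsv=cv2.cvtColor(d["color"],cv2.COLOR_BGR2HSV)
print(hsv[185,225:295:10].tolist())
E
```

```text
[ 413.25776775 -151.07143671  133.93601058] 69.72554347653066 [-3.14102297e+00 -5.49530204e-04  1.47364333e+00]
[[14, 128, 176], [16, 65, 200], [18, 74, 215], [19, 77, 205], [13, 123, 178], [19, 74, 209], [18, 75, 212]]
```

View pics/w7.png

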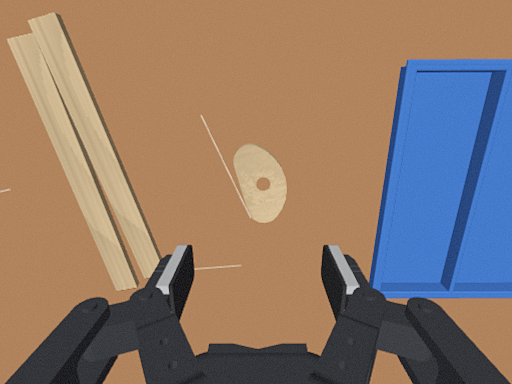

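The rib shows at pixels (233–287, 144–222) with its dot at (263,184). It is turned slightly relative to the fingers, so I'll measure its axis.

```bash
python3 - <<'E'
from h import *
d=pickle.load(open("w7.pkl","rb"))
m=mask(d,[12,20,150],[30,98,255],(215,130,310,235));m=cv2.morphologyEx(m,cv2.MORPH_OPEN,np.ones((4,4)));p=big(m);q=cast(d,p,9);R=rect(q);print(len(p),p.min(0),p.max(0),R,q.mean(0))
c,v=np.linalg.eigh(np.cov(q.T));a=np.degrees(np.arctan2(v[1,1],v[0,1]))%180;print(a,2*np.sqrt(c)*2)
print(cast(d,[[263,184]],9)); print(shift(R[0],R[1],3,a))
b=big(mask(d,[105,150,40],[125,255,255]));print(cast(d,[[405,62],[372,297],[412,70],[381,286]],20))
E
```

```text
3057 [235 145] [287 223] [ 418.5 -150.4   83.2   45.9  -82.7] [ 416.44371849 -149.33235946]
99.10534438087582 [46.92159709 84.76558381]
[[ 418.19104014 -149.91187241]]
(array([ 0.12,  0.52, 13.09]), np.float64(-0.256), 'q6', np.float64(-0.38), 't', 19.3)
[[ 543.53026858  -53.75569492]
 [ 524.46984377 -286.22602294]
 [ 549.70209648  -60.42052541]
 [ 533.57741849 -272.75602928]]
```

{"api": "step_arm", "payload": {"rows": [[[6.3,0.1,0.5,4,-0.12],[6.3,0.1,0.5,8,-0.24],[6.3,0.1,0.5,11,-0.24],[6.3,0.1,0.5,11,-0.24],[6.3,0.1,0.5,11.8,-0.24],[6.3,0.1,0.5,11.8,-0.24],[6.3,0.1,0.5,11.8,-0.24]]]}}

```text
clock: 20.18
ee_pos: [418.9, -151.4, 17.4]
tool_rot: [3.14, 0.001, 1.713]
ft_force: [-0.8, -0.9, 0.7]
width: 63.0
finger_force: 0.0
```

```bash
python3 - <<'E'
from h import *
s=r.read_state();print(s["ee_pos"],s["ft_force"],s["width"],shift(418.5,-150.4,2,98))
E
```

```text
[ 418.85676486 -151.36162484   17.39596354] [-0.83554931 -0.89841651  0.68203681] 62.9552166567746 (array([ 0.1 , -0.02,  1.54]), np.float64(0.003), 'q6', np.float64(-0.61), 't', 20.18)
```

{"api": "step_arm", "payload": {"rows": [[[6.3,0.1,0,1,0],[6.3,0.1,0,1.5,0],[6.3,0.1,0,1.5,0]]]}}

```text
clock: 20.55
ee_pos: [417.2, -149.7, 0.5]
tool_rot: [-3.14, -0.001, 1.713]
ft_force: [-0.5, -0.9, 1.2]
width: 62.8
finger_force: 0.0
```

{"api": "step_arm", "payload": {"rows": [[[0,0,0,0,0],[0,0,0,0,0],[0,0,0,0,0],[0,0,0,0,0]]]}}

```text
clock: 21.05
ee_pos: [418.3, -150.4, 1.9]
tool_rot: [3.141, 0.001, 1.713]
ft_force: [-0.5, -1.0, 3.0]
width: 42.3
finger_force: 61.1
```

{"api": "step_arm", "payload": {"rows": [[[0,0,0,-1,0],[0,0,0,-4,0],[0,0,0,-7,0],[0,0,0,-7,0]]]}}

```text
clock: 21.55
ee_pos: [419.7, -150.9, 74.1]
tool_rot: [3.137, 0.003, 1.713]
ft_force: [0.4, -0.1, -0.6]
width: 42.3
finger_force: 60.8
```

```bash
python3 - <<'E'
from h import *
s=r.read_state();print(s["ee_pos"],s["width"],s["finger_force"],shift(676,-182.5,60,85))
E
```

```text
[ 419.74796276 -150.87958395   74.1063221 ] 42.29706807702695 60.82606082316488 (array([-6.76, 24.92,  1.41]), np.float64(0.23), 'q6', np.float64(-0.61), 't', 21.55)
```

{"api": "step_arm", "payload": {"rows": [[[0,-1.5,5.5,0,0.08],[0,-3,11,0,0.16],[0,-4.5,16.5,0,0.23],[0,-6,22,0,0.23],[0,-6.8,24.9,1,0.23],[0,-6.8,24.9,2,0.23],[0,-6.8,24.9,2,0.23],[0,-6.8,24.9,2,0.23]]]}}

```text
clock: 22.55
ee_pos: [672.6, -181.8, 50.8]
tool_rot: [-3.14, -0.0, 1.483]
ft_force: [-0.7, -0.5, -0.2]
width: 42.6
finger_force: 61.0
```

```bash
python3 - <<'E'
from h import *
d=r.get_image("wrist");pickle.dump(d,open("w8.pkl","wb"));cv2.imwrite("pics/w8.png",d["color"])
s=r.read_state();print(s["ee_pos"],s["width"],s["finger_force"],s["tool_rot"])
E
```

```text
[ 673.07409012 -181.97742646   51.46116437] 42.75496647933924 60.95034067053348 [-3.14125079e+00 -4.77449148e-05  1.48280466e+00]
```

View pics/w8.png

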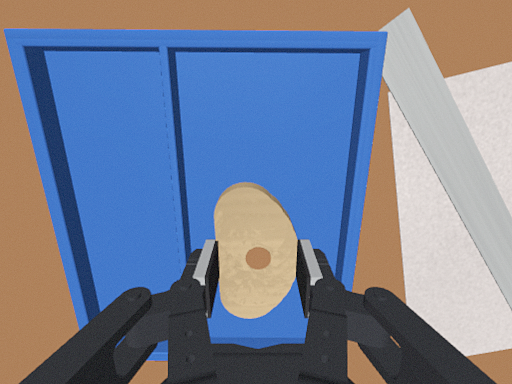

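The rib is held flat, dot at (258,258), roughly centred between the divider (column 185) and the far wall (column 350).

{"api": "step_arm", "payload": {"rows": [[[0,0,0.2,2,0],[0,0,0.2,3.5,0],[0,0,0.2,4,0],[0,0,0.2,4,0],[0,0,0.2,4.2,0],[0,0,0.2,4.2,0]]]}}

```text
clock: 23.35
ee_pos: [676.4, -182.3, 9.8]
tool_rot: [3.141, 0.0, 1.483]
ft_force: [0.3, -0.3, 0.7]
width: 42.5
finger_force: 61.0
```

{"api": "step_arm", "payload": {"rows": [[[0,0,0,0.2,0],[0,0,0,0.3,0],[0,0,0,0.3,0]]]}}

```text
clock: 23.72
ee_pos: [675.9, -182.2, 6.2]
tool_rot: [-3.141, -0.0, 1.483]
ft_force: [-0.3, -0.6, -0.8]
width: 42.8
finger_force: 61.0
```

{"api": "step_arm", "payload": {"rows": [[[0,0,0,0.1,0],[0,0,0,0.2,0],[0,0,0,0.2,0]]]}}

```text
clock: 24.1
ee_pos: [676.1, -182.3, 5.9]
tool_rot: [-3.141, -0.0, 1.483]
ft_force: [-3.8, 1.3, 7.2]
width: 42.8
finger_force: 61.8
```

{"api": "step_arm", "payload": {"rows": [[[4.8,0,0,0,0],[5.4,0,0,0,0],[5.4,0,0,0,0],[5.4,0,0,-3,0],[5.4,0,0,-8,0],[5.4,0,0,-12,0],[5.4,0,0,-12,0]]]}}

```text
clock: 24.98
ee_pos: [678.9, -183.2, 129.9]
tool_rot: [3.133, 0.002, 1.483]
ft_force: [-0.2, -0.1, 0.1]
width: 54.3
finger_force: 0.0
```

```bash
python3 - <<'E'
from h import *
T=pickle.load(open("top0.pkl","rb"))
L=cast(T,[[378,199],[391.5,160.5],[380.5,192],[388.5,168.5]],10);print(L,L[:2].mean(0),L[2:].mean(0),np.degrees(np.arctan2(*(L[1]-L[0])[::-1])))
c=L[:2].mean(0);print(shift(c[0],c[1],135,np.degrees(np.arctan2(*(L[1]-L[0])[::-1]))))
d=r.get_image("wrist");p=big(mask(d,[12,20,130],[30,98,255],(200,100,330,330)));print(len(p),rect(cast(d,p,13)))
E
```

```text
[[ 438.64187972 -417.7695966 ]
 [ 562.28235312 -469.85039115]
 [ 460.88971582 -427.2896865 ]
 [ 536.3509972  -458.28530601]] [ 500.46211642 -443.80999388] [ 498.62035651 -442.78749625] -22.842174734320878
(array([-27.52, -15.49,  -0.51]), np.float64(-1.26), 'q6', np.float64(-0.25), 't', 24.98)
3040 [ 676.2 -181.1   82.1   43.4   86.6]
```

{"api": "step_arm", "payload": {"rows": [[[5,-4,-2.2,-1,-0.18],[5,-8,-4.5,-1,-0.36],[5,-12,-6.7,-1,-0.54],[5,-16,-9,-1,-0.72],[5,-20,-11.2,-1,-0.9],[5,-24,-13.5,-1,-1.08],[5,-27.5,-15.5,-0.6,-1.26],[5,-27.5,-15.5,-0.6,-1.26]]]}}

```text
clock: 26.02
ee_pos: [494.8, -443.6, 127.5]
tool_rot: [3.14, -0.004, 2.739]
ft_force: [0.2, -0.0, 0.1]
width: 50.1
finger_force: 0.0
```

{"api": "step_arm", "payload": {"rows": [[[5,0,0,0,0],[5,0,0,0,0]]]}}

```text
clock: 26.28
ee_pos: [498.0, -441.4, 129.7]
tool_rot: [3.141, -0.001, 2.744]
ft_force: [-1.0, 0.5, -0.5]
width: 50.0
finger_force: 0.0
```

```bash
python3 - <<'E'
from h import *
d=r.get_image("wrist");pickle.dump(d,open("w9.pkl","wb"));cv2.imwrite("pics/w9.png",d["color"])
s=r.read_state();print(s["ee_pos"],s["width"],s["tool_rot"])
for V in(70,90,110):
  p=big(mask(d,[0,0,0],[179,255,V],(220,60,300,270)));R=rect(cast(d,p,14));print(V,len(p),p.min(0),p.max(0),R)
E
```

```text
[ 498.14711545 -441.48940032  129.97791912] 49.466679425095414 [ 3.14123780e+00 -4.63108439e-04  2.74404265e+00]
70 48 [251 144] [253 184] [ 474.4 -436.8   37.9    1.6  -24.8]
90 209 [250 143] [255 222] [ 492.3 -444.    78.3    3.5  -24.5]
110 412 [250 143] [258 223] [ 493.2 -443.3   79.4    6.   -25. ]
```

View pics/w9.png

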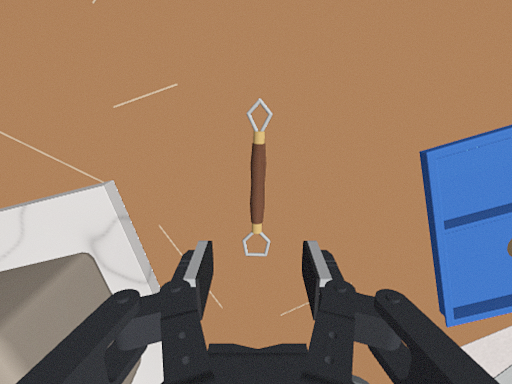

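The loop tool stands upright in the image. Its handle runs from (260,143) to (257,223) and its loops end at rows 98 and 257. The box on the left is clear of the fingers.

```bash
python3 - <<'E'
from h import *
d=pickle.load(open("w9.pkl","rb"))
a,b,e,f=cast(d,[[259.3,143],[256.8,223],[260,98],[256.5,257]],12);c=(a+b)/2;yaw=np.degrees(np.arctan2(*(a-b)[::-1]))
print(c,(e+f)/2,np.linalg.norm(a-b),np.linalg.norm(e-f),yaw,shift(c[0],c[1],14,yaw))
E
```

```text
[ 495.52228226 -439.3791903 ] [ 495.68267112 -439.34926977] 80.02009118676438 157.98463821934644 155.52725030780388 (array([ 0.32,  0.09, 11.6 ]), np.float64(0.03), 'q6', np.float64(-1.98), 't', 26.32)
```

{"api": "step_arm", "payload": {"rows": [[[4.5,0.3,0.1,5,0.03],[4.5,0.3,0.1,10,0.03],[4.5,0.3,0.1,11.6,0.03],[4.5,0.3,0.1,11.6,0.03],[4.5,0.3,0.1,11.6,0.03],[4.5,0.3,0.1,11.6,0.03]]]}}

```text
clock: 27.08
ee_pos: [496.5, -441.8, 17.0]
tool_rot: [-3.14, 0.004, 2.713]
ft_force: [-0.7, 1.0, -0.2]
width: 45.1
finger_force: 0.0
```

{"api": "step_arm", "payload": {"rows": [[[4.5,0,0,0.5,0],[4.5,0,0,1,0],[4.5,0,0,1,0]]]}}

```text
clock: 27.45
ee_pos: [494.6, -440.1, 3.5]
tool_rot: [3.141, -0.001, 2.713]
ft_force: [0.5, -0.4, -0.3]
width: 45.0
finger_force: 0.0
```

```bash
python3 - <<'E'
from h import *
print(r.read_state()["ft_force"],shift(495.6,-439.4,4,155.5))
E
```

```text
[ 0.49937685 -0.37671429 -0.3302228 ] (array([-0.06,  0.1 , -0.05]), np.float64(-0.001), 'q6', np.float64(-1.95), 't', 27.45)
```

{"api": "step_arm", "payload": {"rows": [[[0,0,0.1,0,0],[0,0,0.1,0,0],[0,0,0.1,0,0],[0,0,0.1,0,0],[0,0,0.1,0,0]]]}}

```text
clock: 28.08
ee_pos: [495.7, -439.7, 4.6]
tool_rot: [-3.141, 0.001, 2.713]
ft_force: [0.4, 0.2, 0.6]
width: 14.4
finger_force: 62.3
```

{"api": "step_arm", "payload": {"rows": [[[0,0,0,-1,0],[0,0,0,-4,0],[0,0,0,-8,0],[0,0,0,-8,0],[0,0,0,-8,0]]]}}

```text
clock: 28.7
ee_pos: [495.2, -439.3, 84.1]
tool_rot: [3.141, -0.0, 2.713]
ft_force: [0.2, 1.1, -0.6]
width: 14.2
finger_force: 62.1
```

```bash
python3 - <<'E'
from h import *
print(shift(579,-174,70,85))
E
```

```text
(array([ 3.41, 27.61,  1.41]), np.float64(1.229), 'q6', np.float64(-1.95), 't', 28.7)
```

{"api": "step_arm", "payload": {"rows": [[[0,0.5,4,0,0.18],[0,1,8,0,0.36],[0,1.5,12,0,0.54],[0,2,16,0,0.72],[0,2.5,20,0,0.9],[0,3,24,0,1.08],[0,3.4,27.6,0,1.22],[0,3.4,27.6,1,1.22]]]}}

```text
clock: 29.7
ee_pos: [579.2, -172.1, 73.0]
tool_rot: [-3.14, -0.001, 1.497]
ft_force: [0.3, -0.6, -1.0]
width: 13.9
finger_force: 62.1
```

{"api": "step_arm", "payload": {"rows": [[[0,0,0,1,0],[0,0,0,1,0]]]}}

```text
clock: 29.95
ee_pos: [577.5, -174.8, 61.9]
tool_rot: [-3.138, -0.001, 1.492]
ft_force: [-0.3, 0.5, -0.6]
width: 14.3
finger_force: 62.1
```

```bash
python3 - <<'E'
from h import *
d=r.get_image("wrist");pickle.dump(d,open("w10.pkl","wb"));cv2.imwrite("pics/w10.png",d["color"])
s=r.read_state();print(s["ee_pos"],s["width"],s["tool_rot"],shift(579,-174,14,85))
E
```

```text
[ 578.16272573 -175.06972035   62.88596786] 14.230278496465505 [-3.13911424e+00 -6.28632294e-04  1.49207022e+00] (array([0.11, 0.08, 4.89]), np.float64(0.009), 'q6', np.float64(-0.3), 't', 30.0)
```

View pics/w10.png

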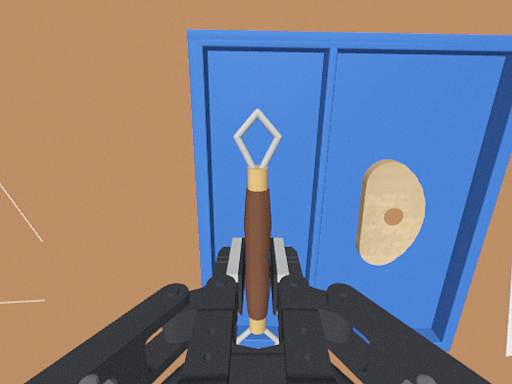

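The loop tool (axis at column 258) is over the narrow bay, between the wall at 210 and the divider at 320. The rib is already lying flat in the wide bay at (393,215).

{"api": "step_arm", "payload": {"rows": [[[0,0.1,0.3,2.5,0],[0,0.1,0.3,4.5,0],[0,0.1,0.3,4.9,0],[0,0.1,0.3,4.9,0],[0,0.1,0.3,5.2,0],[0,0.1,0.3,5.2,0]]]}}

```text
clock: 30.75
ee_pos: [582.7, -173.8, 12.8]
tool_rot: [3.141, 0.0, 1.493]
ft_force: [0.2, -0.3, -0.1]
width: 14.1
finger_force: 62.1
```

{"api": "step_arm", "payload": {"rows": [[[0,0,0,0.1,0],[0,0,0,0.2,0],[0,0,0,0.2,0]]]}}

```text
clock: 31.12
ee_pos: [582.3, -173.6, 10.3]
tool_rot: [-3.141, -0.0, 1.493]
ft_force: [-0.5, -0.1, -1.2]
width: 14.2
finger_force: 62.1
```

{"api": "step_arm", "payload": {"rows": [[[0,0,0,0.1,0],[0,0,0,0.2,0],[0,0,0,0.2,0]]]}}

```text
clock: 31.5
ee_pos: [582.4, -173.7, 8.6]
tool_rot: [-3.142, 0.0, 1.493]
ft_force: [-0.8, 0.4, 2.6]
width: 14.0
finger_force: 62.5
```

Contact at the expected height. I'll release, back up and move clear, then check everything.

{"api": "step_arm", "payload": {"rows": [[[2,0,0,0,0],[2.8,0,0,0,0],[2.8,0,0,0,0],[2.8,0,0,-3,0],[2.8,0,0,-8,0],[2.8,0,0,-14,0],[2.8,-6,-2,-18,0],[2.8,-12,-4,-20,0]]]}}

```text
clock: 32.5
ee_pos: [539.6, -277.3, 206.1]
tool_rot: [3.138, 0.002, 1.496]
ft_force: [0.8, -0.4, 0.2]
width: 27.8
finger_force: 0.0
```

{"api": "step_arm", "payload": {"rows": [[[2.8,-6,-4,0,0],[2.8,-12,-8,0,0],[2.8,-18,-10,0,0],[2.8,-18,-10,0,0]]]}}

```text
clock: 33.0
ee_pos: [423.3, -450.8, 203.0]
tool_rot: [-3.142, 0.0, 1.489]
ft_force: [0.8, 0.5, -0.5]
width: 27.7
finger_force: 0.0
```

```bash
python3 - <<'E'
from h import *
print(r.read_state()["ee_pos"],r.read_state()["clock"])
T0=pickle.load(open("top0.pkl","rb"));S=r.get_image("scene");T=r.get_image("top")
a=cv2.resize(T["color"][95:250,135:350],(800,577),interpolation=cv2.INTER_CUBIC)[:, :];b=S["color"][125:300,120:380]
b=cv2.resize(b,None,fx=2,fy=2,interpolation=cv2.INTER_CUBIC);a=cv2.resize(T["color"][100:250,140:350],None,fx=1.6,fy=1.6,interpolation=cv2.INTER_CUBIC)
o=np.zeros((600,520,3),np.uint8);o[:350]=b[:350,:520];o[355:355+240,:336]=a;cv2.imwrite("pics/fin.png",o)
for n,lo,hi,bx in(("red",[0,180,90],[4,255,255],(185,195,222,222)),("orange",[4,200,150],[14,255,255],(140,225,162,248))):
  for d in(T0,T):
    try:p=big(mask(d,lo,hi,bx));print(n,len(p),cast(d,p,9).mean(0))
    except Exception as e:print(n,e)
E
```

```text
[ 423.34163865 -450.7771877   202.96471421] 33.0
red 287 [420.45301463 138.07242681]
red 289 [420.43422425 137.94091354]
orange 175 [344.3451504 308.1017181]
orange 178 [344.25716766 307.78593952]
```

View pics/fin.png

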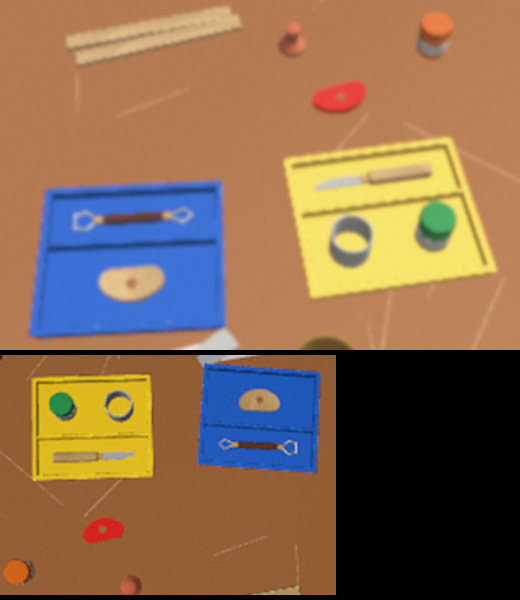

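Both views show all five items in the right bays: loop tool at (132,218), rib (132,283), knife (375,178), cutter (350,242) and jar (436,225). They are flat or upright, and neither spare has moved.

```bash
python3 -c "
from rig import r
print(r.sign_off())"
```

```text
the job is handed in; nothing more can be done
None
```

Both kits are made up and the job is handed in at about 33 s of the 109 s allowed: by the final camera views all five tools are in their own bays and released, and both spares are where they started; no verdict came back.

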